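Clip the cordless microphone into its desk stand

TASK

Set the cordless microphone up on its desk stand: push its handle straight down past the sprung jaw into the clip, with the grille at the clip's raised end and the clip about the middle of the handle, until it sits fully home and the jaw has snapped shut over it. Let go, and leave the other things on the desk where they are.

Things in the scene. Friction and masses are not known exactly. Their poses are not given: they have to be found in the camera images.
- mic: Cordless microphone, 0.25 kg, 199 mm long, lying on the desk. Origin on its axis at mid-handle, x along the axis to the grille. Handle: plain dark round bar, 28 mm diameter, from x = -76 mm (rounded tail) to +58 mm. It lies on its tail and anti-roll ring, so the axis rises 6 degrees to the grille and the origin is 21 mm up. It balances 18 mm from the origin towards the grille
- mic_head (a point): Centre of the microphone's round steel grille (51 mm across), 97 mm from mic along its x. Between handle and grille sits a black six-sided rubber anti-roll ring at x = +62 to +74 mm of mic, 56 mm across its flats, 65 mm over its corners
- stand: Desk microphone stand that does not move: round grey base 130 mm across and 15 mm high, upright 12 mm tube in its middle, swivel axis 195 mm above the desk; with the black clip on it up to 270 mm high. Origin under the centre of the base; y is the direction of the swivel axis; the clip's raised end points to +x
- clip (a joint): Tilt of the clip on the stand's swivel, rad: 0 = channel level, positive = its +x end raised. Stiff thumb-screw friction (4 N m) keeps it where it is set, somewhere between 0.47 and 0.65
- seat (a point): Where the handle's axis lies when fully home, at the middle of the 28 mm long clip, 45 mm from the swivel axis. x: along the channel to its raised end. z: straight out of the mouth, leaning from vertical by the tilt. y: from fixed prong to jaw. Floor at z = -14 mm. Prong 4 mm thick, inner face y = -14 up to z = 11, flaring to y = -20 at z = 30 mm. Beyond x = +-14 mm there is free room for fingers
- jaw (a joint): Sprung jaw of the clip, rad: 0 = closed (so when empty, and nearly so, below 0.06, over a seated handle), positive = swung outwards to +y of seat, at most 0.6. The handle has to push it to about 0.2 on its way in: a push of about 3 to 8 N along -z of seat; in the last 12 mm it snaps home. Pushed far to one side of the clip the handle may sit cocked: a press on its high end squares it
- jaw_lip (a point): Tip of the jaw's inward lip, which closes over the seated handle; when shut at y = +8, z = +11 mm of seat (22 mm from the prong). Above it the jaw flares to y = +19 at z = +30 mm, so the mouth is 39 mm wide at its top. Hinge pin along x at y = +17, z = -21 mm of seat
- perfume: Amber glass jar with black lid, 48 mm across, 85 mm high, origin under its centre; to be left alone
- jewel_box: Closed dark wooden jewellery box, 114 x 164 x 67 mm, origin under its centre; to be left alone
- basket: Wooden bowl, 120 mm across the rim, 60 mm high, origin under its centre; to be left alone
- notebook: Blue notebook lying flat, 105 x 148 x 17 mm, origin under its centre; to be left alone
Mind the look-alikes: they are no part of the job. Of the things that look like the mic, take the one that is farthest to the robot's left at the start.

How it is judged:
By the outcome, as a careful person would: the job done as asked, in the order asked, and still so for the second after the job is handed in, with the robot touching nothing.
It also fails if it takes over 51 s, if anything falls off the work surface, if the arm or the gripper's body presses on something with over 40 N, if the wrist force passes 120 N, or if a joint passes its speed limit or range.

ROBOT

A 6-joint arm with a two-finger parallel gripper is mounted at the origin on the work surface. World frame = base frame: x ahead of the robot, y to its left, z up, the work surface at z = 0. Lengths are in mm, angles in rad, forces in N, time in s.
With the tool pointing down it reaches from about 275 to 1000 mm from the base axis. Payload 8.4 kg.
Tool frame: the origin (TCP) lies at the very end of the fingers, on their centre line; the grasp point (between the pads) lies 19 mm behind it; y points along the fingers, x is the direction in which the jaws open and shut, and the axes are right-handed (so a half turn about y gives the same grasp; the last joint's range is limited). The gripper opens to 85 mm and grips with 20 to 120 N. Pads are 22 mm wide; open, the fingers measure 114 mm over their backs; the gripper's body (76 mm by 85 mm) begins 54 mm behind the grasp point. The pads swing forward as they close: fully open they stand 13 mm farther back than shut.
Start: joints at [-1.15, 0.353, 1.633, -0, 1.155, -0.002], TCP at [256.446, -569.968, 231.281] pointing down, gripper open.
Joint ranges: [-2.63, 2.63], [-0.92, 2.1], [0.06, 2.66], [-1.3, 4.44], [0, 2.69], [-3.02, 3.02]. Speed limits (rad/s): [2.22, 2.22, 2.79, 3.14, 3.14, 3.14].

INTERFACE

Orientations are given as [roll, pitch, yaw] about the fixed x, y, z axes, in that order (R = Rz(yaw) Ry(pitch) Rx(roll)).
In Python, from rig import r gives the robot as it stands.
- The arm moves only by the tool servo_tool, never from a script. Its argument "motion" is a list of rows, each a list of 7 numbers: the opening, from -1 (shut) to 1 (fully open), then the shift along the tool's x, y, z in m, then the turn, a rotation vector about the tool's x, y, z in units of 10 degrees (1.0 is 10 degrees). A call has 1 to 12 rows; each row is the pose to reach, as a shift and turn from the pose commanded when the call began, along the tool's axes at that moment; what a row does not reach only later rows make up. A row lasts 1/8 s, in which the tool goes at most 62.5 mm and 10.7 degrees, less where a joint would pass 70% of its speed; a pose out of reach is approached as far as the arm can. A call with a gripper value outside its range is refused whole. The fingers move at their own pace and stop on an object; "grip_force" is the grip in N (left out, the last holds). Time passes only in rows, so rows that repeat a pose let the fingers close. It gives the time, the measured TCP pose, the force and the opening at its end, in the units of the state.
- r.sense(): the state, without advancing time (a new reading comes with each control period).
- r.grab_frame(name): name is "scene" or "side" or "wrist"; returns the picture (420x560x3 uint8, red, green, blue); there is no depth.
- r.calibration(name): a dict with "fx", "fy", "cx", "cy" (pixels), "R" (3x3) and "t" (3): a world point X has camera coordinates R X + t; the wrist camera has in their place "mount" (4x4, takes a point from camera to tool coordinates, whose origin is the TCP and whose axes are the tool frame's). Camera axes: x right, y down, z forward; pixel columns grow to the right and rows downward; lengths in mm; the calibration is good to about 2 mm. The wrist camera is an equidistant fisheye: a pixel r from the principal point sees the ray r / f radians off the axis. A picture is of the moment at which its call begins: read the wrist's pose just before it. calibration takes no time and is no camera call.
- r.sign_off(): hands the job in, once; it reports no verdict.
The state is a dict: "clock": time; "qpos": joint angles; "qvel": joint speeds; "joint_efforts": joint torques, N m; "eef_pos": TCP position; "tcp_rot": TCP orientation; "contact_force": force on the tool from outside, world axes, zero at the start; "wrist_torque": the same for the moment, N m; "opening": opening from 0.0 (shut) to 1.0 (fully open).
Only numpy, scipy, OpenCV 4.12 (cv2) and the standard library are available. Lean on these libraries where they do the work, as an engineer would, in place of code of your own. Each camera call takes 0.05 s, during which the arm holds its last target. There are 200 camera calls.

## Working session

There is one attempt and no reset: what is moved stays moved. The work goes in short steps, Python scripts to look and compute and a tool call to move; the robot and the scene stay as the last step left them, time stands still between calls to the robot, and variables do not carry over. Pictures are saved under pics/ and viewed, on a budget of 10 in all, crops included, one or two more only if the job needs it, and the job is handed in when it is done.

Besides the shell and the picture viewer there is one more tool, called after ">>>" as a command line: name --pt "numbers of a row" for each row, then --argument value for the rest. servo_tool: Moves the arm, as the interface text tells. Its arguments: {"type":"object","properties":{"motion":{"type":"array","items":{"type":"array","items":{"type":"number"}}},"grip_force":{"type":"number"}},"required":["motion"]}

```bash
mkdir -p pics; ls; cat > h.py <<'E'
import numpy as np, cv2
from rig import r
from scipy.spatial.transform import Rotation as Ro
def ray(c,u,v):
    R=np.array(c["R"]);t=np.array(c["t"]).ravel()
    d=R.T@np.array([(u-c["cx"])/c["fx"],(v-c["cy"])/c["fy"],1.]);return -R.T@t,d/np.linalg.norm(d)
def plane(c,u,v,z):
    o,d=ray(c,u,v);return o+d*(z-o[2])/d[2]
def proj(c,X):
    p=np.array(c["R"])@np.array(X,float)+np.array(c["t"]).ravel();return c["fx"]*p[0]/p[2]+c["cx"],c["fy"]*p[1]/p[2]+c["cy"]
def two(c1,p1,c2,p2):
    o1,d1=ray(c1,*p1);o2,d2=ray(c2,*p2)
    s=np.linalg.lstsq(np.c_[d1,-d2],o2-o1,rcond=None)[0];a=o1+s[0]*d1;b=o2+s[1]*d2
    return (a+b)/2,np.linalg.norm(a-b)
def wray(c,s,u,v):
    x,y=u-c["cx"],v-c["cy"];rr=np.hypot(x,y);th=rr/c["fx"]
    d=np.array([x/rr*np.sin(th),y/rr*np.sin(th),np.cos(th)]) if rr>0 else np.array([0,0,1.])
    M=np.array(c["mount"]);R=Ro.from_euler('xyz',s["tcp_rot"]).as_matrix()
    return np.array(s["eef_pos"])+R@M[:3,3],R@M[:3,:3]@d
def snap(n,f):
    im=r.grab_frame(n);cv2.imwrite("pics/"+f,im[:,:,::-1]);return im
E
python3 - <<'E'
from h import *
s=r.sense();print(s)
for n in("scene","side"):
    snap(n,n+"0.png");print(n,r.calibration(n))
print(r.calibration("wrist"))
E
```

```text
pics
{'clock': 0.0, 'qpos': array([-1.15040386e+00,  3.53674104e-01,  1.63413813e+00,  3.61005813e-05,
        1.15522089e+00, -2.38822922e-03]), 'qvel': array([-0.00079766, -0.00072626,  0.00138948,  0.0002478 ,  0.00182599,
        0.00012951]), 'joint_efforts': array([-9.95252558e-04, -6.05247474e+01, -3.42056394e+01,  3.69322015e-05,
        9.52644245e-03,  2.44294398e-05]), 'eef_pos': array([ 256.25431982, -569.51714197,  230.54377468]), 'tcp_rot': array([-1.57075988e+00,  1.44038802e-03, -1.14803020e+00]), 'contact_force': array([-0.47805212,  0.47689474, -0.09786215]), 'wrist_torque': array([-0.02185017, -0.02847552,  0.00191028]), 'opening': 1.0010598626762781}
scene {'fx': 545.0650328824927, 'fy': 545.0650328824927, 'cx': 271.5307867983612, 'cy': 214.42001479648468, 'R': array([[ 0.58408062,  0.81169197, -0.00244351],
       [ 0.69316878, -0.50035503, -0.51880814],
       [-0.42233502,  0.30133201, -0.85488721]]), 't': array([-322.22686268, -320.83357966, 2081.10351604])}
side {'fx': 457.98317468277673, 'fy': 457.98317468277673, 'cx': 281.64367045290066, 'cy': 206.45608039123854, 'R': array([[-0.71575125, -0.69831927,  0.00709533],
       [-0.3745951 ,  0.37533165, -0.84782349],
       [ 0.58938838, -0.6094886 , -0.53023107]]), 't': array([ 392.90059305,  340.81767258, 1228.31373757])}
{'fx': 325.19226210127806, 'fy': 325.19226210127806, 'cx': 279.3587199391573, 'cy': 212.20768489395974, 'mount': array([[ 9.99999759e-01,  4.35481510e-04, -5.40210016e-04,
         3.36475395e-01],
       [ 6.35555523e-04, -2.62415645e-01,  9.64954727e-01,
        -1.43363065e+02],
       [ 2.78460382e-04, -9.64954838e-01, -2.62415859e-01,
         6.55780796e+01],
       [ 0.00000000e+00,  0.00000000e+00,  0.00000000e+00,
         1.00000000e+00]])}
```

View pics/scene0.png

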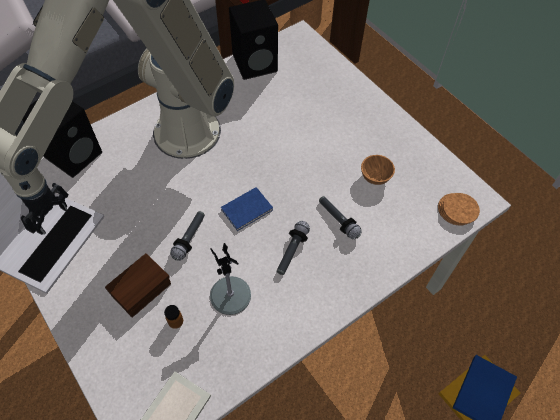

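View pics/side0.png

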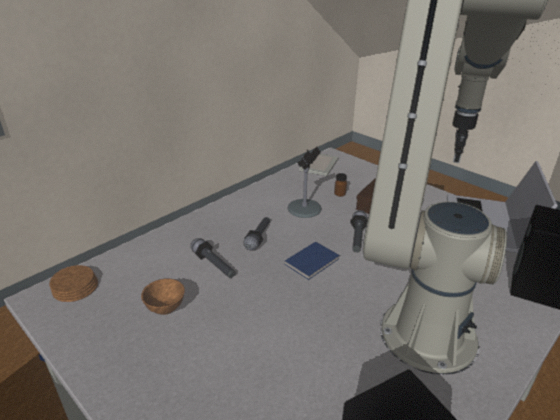

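The scene view shows three mics (grilles at about (180,252), (303,228) and (354,230)), with the stand base at (230,295) and the clip near (225,262). The side view shows the stand at (305,208), its clip at (308,158), and the leftmost mic's grille at (198,244).

```bash
python3 - <<'E'
from h import *
cs,cd=r.calibration("scene"),r.calibration("side")
for n,t,g in(("A",(200,214),(180,252)),("B",(281,271),(303,228)),("C",(322,200),(354,230))):
    print(n,plane(cs,*t,14).round(),plane(cs,*g,31).round())
print("C side",plane(cd,232,274,14).round(),plane(cd,198,244,31).round())
print("stand",plane(cs,230,295,8).round(),plane(cd,305,208,8).round())
a=cv2.imread("pics/scene0.png")[225:325,175:275];b=cv2.imread("pics/side0.png")[140:220,265:345]
m=cv2.imread("pics/scene0.png")[185:245,310:370]
o=np.zeros((600,800,3),np.uint8)
f=lambda x,s:cv2.resize(x,s,interpolation=cv2.INTER_CUBIC)
o[:400,:400]=f(a,(400,400));o[:400,400:]=f(b,(400,400));o[400:,:200]=f(m,(200,200))
cv2.imwrite("pics/crop.png",o)
E
```

```text
A [ 355. -161.   14.] [ 450. -294.   31.]
B [691. -63.  14.] [613.  85.  31.]
C [555. 214.  14.] [719. 219.  31.]
C side [546. 222.  14.] [725. 215.  31.]
stand [ 662. -241.    8.] [ 647. -228.    8.]
```

View pics/crop.png

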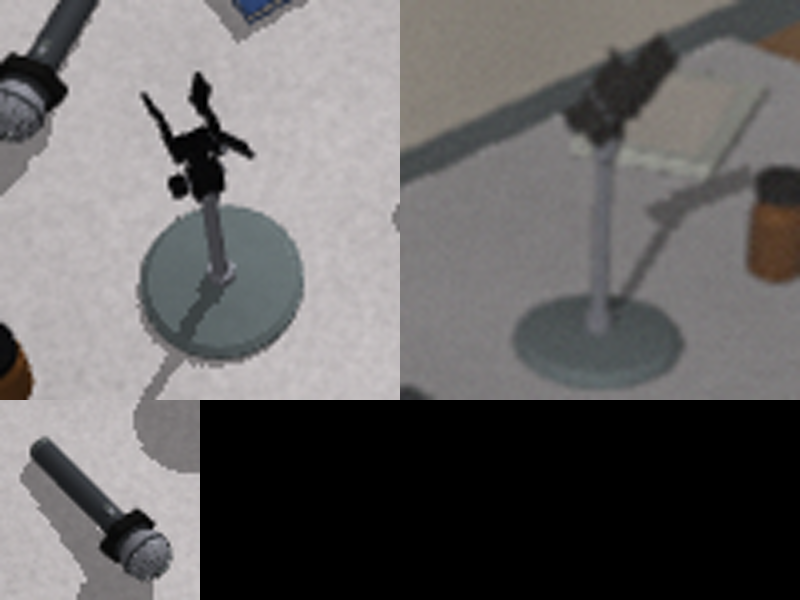

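The leftmost mic is C, with its tail near (550,218) and grille near (722,217). Next I look at the clip from above with the wrist camera.

```bash
cat >> h.py <<'E'
def goto(P,R):
    "shift (m) and turn (10deg) in tool axes to reach P (mm), R"
    s=r.sense();R0=Ro.from_euler('xyz',s["tcp_rot"]);R=Ro.from_matrix(R)
    d=R0.inv().apply(np.array(P)-s["eef_pos"])/1000;w=(R0.inv()*R).as_rotvec(degrees=True)/10
    print("shift",d.round(4),"turn",w.round(3),"rows~",max(np.linalg.norm(d)/.0625,np.linalg.norm(w)/1.07).round(1))
def down(yaw): return Ro.from_euler('xyz',[-np.pi/2,0,yaw]).as_matrix()
E
python3 -c "
from h import *
goto([655,-235,385],down(-0.34))"
```

```text
shift [-0.1417 -0.1542  0.5009] turn [-3.000e-03 -4.629e+00 -7.000e-03] rows~ 8.7
```

>>> servo_tool --pt "1 0 -0.06 0 0 0 0" --pt "1 -0.02 -0.1 0.05 0 -0.5 0" --pt "1 -0.142 -0.154 0.5 0 -4.63 0" --pt "1 -0.142 -0.154 0.5 0 -4.63 0" --pt "1 -0.142 -0.154 0.5 0 -4.63 0" --pt "1 -0.142 -0.154 0.5 0 -4.63 0" --pt "1 -0.142 -0.154 0.5 0 -4.63 0" --pt "1 -0.142 -0.154 0.5 0 -4.63 0" --pt "1 -0.142 -0.154 0.5 0 -4.63 0" --pt "1 -0.142 -0.154 0.5 0 -4.63 0" --pt "1 -0.142 -0.154 0.5 0 -4.63 0" --pt "1 -0.142 -0.154 0.5 0 -4.63 0"

```text
clock: 1.6
eef_pos: [653.5, -235.6, 384.7]
tcp_rot: [-1.571, 0.001, -0.34]
contact_force: [-0.2, -0.6, 0.1]
opening: 1.001
```

```bash
python3 -c "
from h import *
import pickle
s=r.sense();im=snap('wrist','w1.png');pickle.dump(s,open('w1.pkl','wb'));print(s['clock'],s['eef_pos'],s['tcp_rot'],s['qpos'])
cv2.imwrite('pics/w1c.png',cv2.resize(im[:,:,::-1],(800,600),interpolation=cv2.INTER_CUBIC))"
```

```text
1.6 [ 653.54165697 -235.61136854  384.65186797] [-1.57121890e+00  1.25296427e-03 -3.39749760e-01] [-3.47956785e-01  3.72393219e-01  1.27429798e+00 -4.34052020e-04
  1.49615091e+00 -8.17464924e-03]
```

View pics/w1c.png

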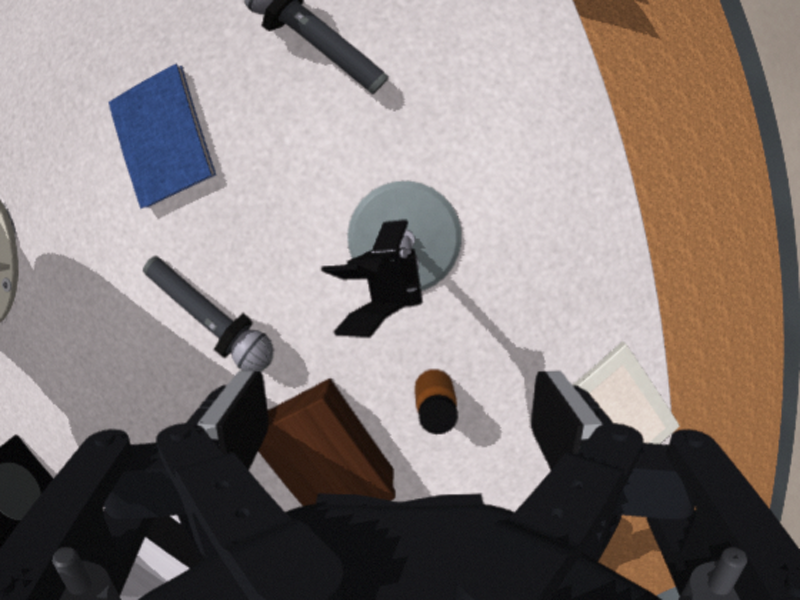

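The wrist view shows the base centred at about (405,237), with the clip leaning to image left: its mouth opens left and its raised end is to the right. The prong tips are at about (325,270) and (360,330). I zoom in for yaw and tilt.

```bash
python3 - <<'E'
from h import *
import pickle
s=pickle.load(open('w1.pkl','rb'));c=r.calibration("wrist")
im=cv2.imread("pics/w1.png")
hsv=cv2.cvtColor(im,cv2.COLOR_BGR2HSV);b,g,rr=[im[:,:,i].astype(int) for i in range(3)]
m=((g-rr>8)).astype(np.uint8)*255
m[:100]=0;m[230:]=0;m[:,:220]=0;m[:,350:]=0
ys,xs=np.where(m);
h=cv2.convexHull(np.c_[xs,ys]);P=[]
for u,v in h[:,0]:
    o,d=wray(c,s,u,v);P.append(o+d*(15-o[2])/d[2])
P=np.array(P);(x0,y0),ra=cv2.minEnclosingCircle(P[:,:2].astype(np.float32));print(len(xs),x0,y0,ra)
A=np.c_[2*P[:,:2],np.ones(len(P))];q=np.linalg.lstsq(A,(P[:,:2]**2).sum(1),rcond=None)[0];print(q[:2],np.sqrt(q[2]+q[0]**2+q[1]**2))
cr=cv2.resize(im[145:245,215:315],(800,800),interpolation=cv2.INTER_CUBIC)[:600+0]
cr=np.clip(cr.astype(float)*1.6+25,0,255).astype(np.uint8)
cv2.imwrite("pics/c2.png",cv2.resize(im[150:240,215:335],(800,600),interpolation=cv2.INTER_CUBIC)*1)
x=cv2.imread("pics/c2.png").astype(float);cv2.imwrite("pics/c2.png",np.clip(255*(x/255)**.5,0,255).astype(np.uint8))
E
```

```text
2381 658.0118408203125 -231.5828399658203 60.9070930480957
[ 657.97025069 -232.42388523] 59.786865821581955
```

View pics/c2.png

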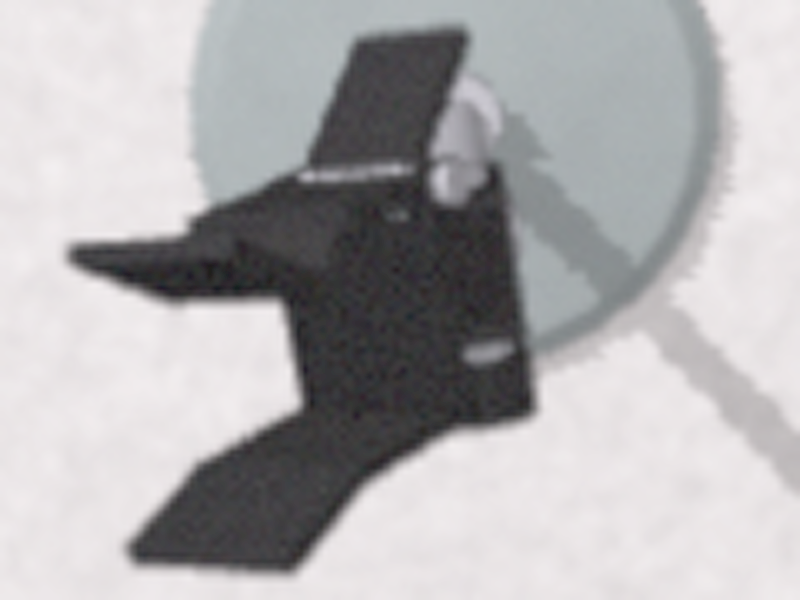

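```bash
cat > fit.py <<'E'
from h import *
import pickle
from scipy.optimize import least_squares
def seat(p):
    X,Y,psi,t=p;c,s=np.cos,np.sin
    R=np.array([[c(t)*c(psi),-s(psi),-s(t)*c(psi)],[c(t)*s(psi),c(psi),-s(t)*s(psi)],[s(t),0,c(t)]])
    return np.array([X,Y,195.])+45*R[:,2],R
E
python3 - <<'E'
from fit import *
s=pickle.load(open('w1.pkl','rb'));c=r.calibration("wrist")
L=[((135,552),(-14,-21,30)),((297,566),(14,-21,30)),((200,465),(-14,-14,11)),((370,485),(14,-14,11)),((305,405),(-14,-14,-14)),((180,298),(-14,8,11)),((68,252),(-14,19,30))]
def wp(X):
    M=np.array(c["mount"]);R=Ro.from_euler('xyz',s["tcp_rot"]).as_matrix()
    q=M[:3,:3].T@(R.T@(np.array(X)-s["eef_pos"])-M[:3,3]);th=np.arctan2(np.hypot(q[0],q[1]),q[2]);k=c["fx"]*th/np.hypot(q[0],q[1])
    return np.array([c["cx"]+k*q[0],c["cy"]+k*q[1]])
def res(p):
    o,R=seat(p)
    e=[(wp(o+R@np.array(b,float))-(np.array([215,150])+(np.array(a)-3.3*0)/6.667)) for a,b in L]
    return np.r_[np.ravel(e),(p[0]-658)/2,(p[1]+232)/2]
f=least_squares(res,[658,-232,-.3,.55],loss='soft_l1');print(f.x.round(3));print(f.fun.reshape(-1,2).round(1));print(seat(f.x)[0].round(1))
np.save('fit.npy',f.x)
cs=r.calibration("scene")
for b in [(0,-20,30),(0,19,30)]:
    o,R=seat(f.x);u=np.array(proj(cs,o+R@np.array(b,float)));print("scene crop",((u-[175,225])*4).round(),"side crop",((np.array(proj(r.calibration("side"),o+R@np.array(b,float)))-[265,140])*5+[400,0]).round())
print([ (f.fun@f.fun)])
E
```

```text
[ 6.58924e+02 -2.38161e+02 -2.00000e-01  5.38000e-01]
[[-0.9 -0.2]
 [ 0.1 -0.4]
 [ 0.5 -1. ]
 [-0.2 -3.1]
 [-0.5  0.2]
 [-0.4  1.4]
 [ 1.3  1.6]
 [ 0.5 -3.1]]
[ 636.3 -233.6  233.6]
scene crop [149.  97.] side crop [665.  41.]
scene crop [201.  77.] side crop [621.  54.]
[np.float64(28.0535607398049)]
```

```bash
python3 - <<'E'
from fit import *
o,R=seat(np.load('fit.npy'))
T=np.c_[R[:,1],-R[:,2],-R[:,0]];print(np.linalg.det(T))
goto(o+110*R[:,2],T)
E
```

```text
1.0
shift [-0.0726  0.0568 -0.0112] turn [-2.288 -9.541 -2.637] rows~ 9.5
```

>>> servo_tool --pt "1 -0.073 0.0 -0.011 0 0 0" --pt "1 -0.073 0.057 -0.011 -2.29 -9.54 -2.64" --pt "1 -0.073 0.057 -0.011 -2.29 -9.54 -2.64" --pt "1 -0.073 0.057 -0.011 -2.29 -9.54 -2.64" --pt "1 -0.073 0.057 -0.011 -2.29 -9.54 -2.64" --pt "1 -0.073 0.057 -0.011 -2.29 -9.54 -2.64" --pt "1 -0.073 0.057 -0.011 -2.29 -9.54 -2.64" --pt "1 -0.073 0.057 -0.011 -2.29 -9.54 -2.64" --pt "1 -0.073 0.057 -0.011 -2.29 -9.54 -2.64" --pt "1 -0.073 0.057 -0.011 -2.29 -9.54 -2.64" --pt "1 -0.073 0.057 -0.011 -2.29 -9.54 -2.64" --pt "1 -0.073 0.057 -0.011 -2.29 -9.54 -2.64"

```text
clock: 3.15
eef_pos: [580.2, -222.6, 328.1]
tcp_rot: [-2.11, -0.001, 1.368]
contact_force: [0.6, 0.1, -0.2]
opening: 1.002
```

```bash
python3 -c "
from fit import *
s=r.sense();im=snap('wrist','w2.png');pickle.dump(s,open('w2.pkl','wb'));print(s['clock'],s['eef_pos'],s['tcp_rot'],s['qpos'])
o,R=seat(np.load('fit.npy'));goto(o+110*R[:,2],np.c_[R[:,1],-R[:,2],-R[:,0]])
x=cv2.resize(im[140:290,180:380,::-1],(800,600),interpolation=cv2.INTER_CUBIC).astype(float);cv2.imwrite('pics/c3.png',np.clip(255*(np.clip(x,0,255)/255)**.5,0,255).astype(np.uint8))"
```

```text
3.15 [ 580.16370523 -222.59126477  328.12130021] [-2.10994594e+00 -5.13736188e-04  1.36812327e+00] [-0.43395542  0.02209603  1.93346411  0.19191814  0.66777443 -1.92135219]
shift [ 0.0001  0.0004 -0.0002] turn [ 0.006 -0.02  -0.006] rows~ 0.0
```

View pics/c3.png

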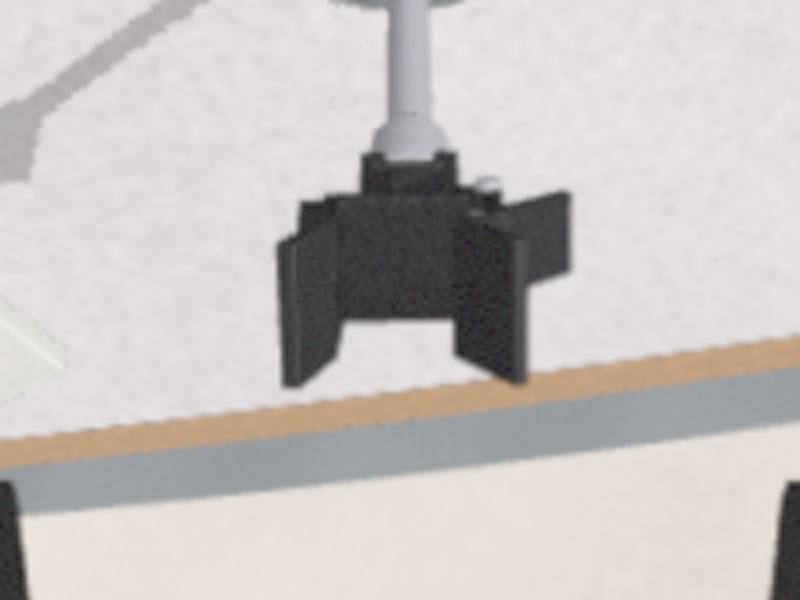

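```bash
cat >> fit.py <<'E'
c=r.calibration("wrist")
def wp(s,X):
    M=np.array(c["mount"]);R=Ro.from_euler('xyz',s["tcp_rot"]).as_matrix()
    q=M[:3,:3].T@(R.T@(np.array(X)-s["eef_pos"])-M[:3,3]);h=np.hypot(q[0],q[1]);k=c["fx"]*np.arctan2(h,q[2])/h
    return np.array([c["cx"]+k*q[0],c["cy"]+k*q[1]])
E
python3 - <<'E'
from fit import *
s1=pickle.load(open('w1.pkl','rb'));s2=pickle.load(open('w2.pkl','rb'))
L1=[((135,552),(-14,-21,30)),((297,566),(14,-21,30)),((200,465),(-14,-14,11)),((305,405),(-14,-14,-14)),((180,298),(-14,8,11)),((68,252),(-14,19,30))]
L2=[((297,238),(-14,-20,30)),((300,386),(14,-20,30)),((518,240),(-14,19,30)),((520,382),(14,19,30)),((340,320),(14,-14,-14)),((337,355),(14,-14,11)),((455,352),(14,8,11))]
def res(p):
    o,R=seat(p)
    e=[wp(s1,o+R@np.array(b,float))-np.array([215,150])-np.array(a)/6.667 for a,b in L1]+[wp(s2,o+R@np.array(b,float))-np.array([180,140])-np.array(a)/4 for a,b in L2]
    return np.ravel(e)
f=least_squares(res,np.load('fit.npy'),loss='soft_l1');print(f.x.round(3));print(f.fun.reshape(-1,2).round(1).tolist());print(seat(f.x)[0].round(1))
np.save('fit.npy',f.x)
E
```

```text
[ 6.59930e+02 -2.37051e+02 -1.96000e-01  5.67000e-01]
[[-1.5, -1.0], [-1.3, -1.1], [0.2, -1.7], [-0.3, -0.4], [-0.8, 0.7], [0.5, 1.1], [-0.1, -0.2], [0.1, 0.4], [-0.4, -1.0], [-1.6, 1.1], [0.8, 1.1], [0.2, 0.7], [-1.3, 1.3]]
[ 636.2 -232.3  233. ]
```

The end-on view shows the clip square to the camera: fixed prong on the left at (297,385), jaw on the right at (520,382), floor edges at columns 340 and 455. The fit agrees to about 1 px. Next, the mic.

```bash
python3 - <<'E'
from fit import *
goto([650,217,170],down(np.pi/2))
E
```

```text
shift [0.4442 0.1255 0.0994] turn [ 3.079 -1.139 -0.309] rows~ 7.6
```

>>> servo_tool --pt "1 0.06 0.0 0 0 0 0" --pt "1 0.12 0.0 0.02 1 -0.4 -0.1" --pt "1 0.444 0.1255 0.099 3.08 -1.14 -0.31" --pt "1 0.444 0.1255 0.099 3.08 -1.14 -0.31" --pt "1 0.444 0.1255 0.099 3.08 -1.14 -0.31" --pt "1 0.444 0.1255 0.099 3.08 -1.14 -0.31" --pt "1 0.444 0.1255 0.099 3.08 -1.14 -0.31" --pt "1 0.444 0.1255 0.099 3.08 -1.14 -0.31" --pt "1 0.444 0.1255 0.099 3.08 -1.14 -0.31" --pt "1 0.444 0.1255 0.099 3.08 -1.14 -0.31" --pt "1 0.444 0.1255 0.099 3.08 -1.14 -0.31" --pt "1 0.444 0.1255 0.099 3.08 -1.14 -0.31"

```text
clock: 4.7
eef_pos: [650.0, 216.9, 170.8]
tcp_rot: [-1.572, 0.0, 1.573]
contact_force: [1.0, 1.3, 0.1]
opening: 0.999
```

```bash
python3 -c "
from fit import *
s=r.sense();im=snap('wrist','w3.png');pickle.dump(s,open('w3.pkl','wb'));print(s['clock'],s['eef_pos'],s['tcp_rot'],s['qpos'])"
```

```text
4.7 [649.97316205 216.89031307 170.75180143] [-1.57205765e+00  4.71545497e-04  1.57343240e+00] [ 3.20304543e-01  5.00507337e-01  1.54741952e+00 -9.48297128e-04
  1.09261505e+00 -1.25269222e+00]
```

View pics/w3.png

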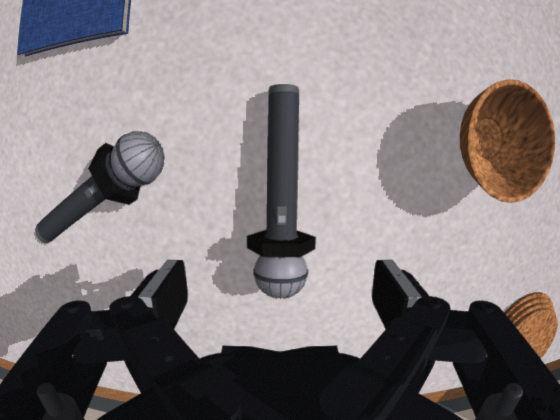

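The wrist view shows the mic near vertical in the image: tail end at (285,86), handle-to-ring edge at (282,234), grille below at (281,273).

```bash
python3 - <<'E'
from fit import *
s=pickle.load(open('w3.pkl','rb'));im=cv2.imread('pics/w3.png').astype(int)
def at(u,v,z):
    o,d=wray(c,s,u,v);return o+d*(z-o[2])/d[2]
C=[]
for v in range(110,225,10):
    row=im[v,230:330];m=row.max(1)<95
    x=np.where(m)[0]+230
    x=x[(x>262)&(x<304)];xi=(x.min()+x.max())/2;C.append((v,x.min(),x.max()))
print(C)
P=np.array([at((a+b)/2,v,21) for v,a,b in C])
print(P.round(1)[::3])
T=at(285,86,14);G=at(282,233,32);print("tail",T.round(1),"ring rear",G.round(1),"dist",np.linalg.norm(G-T))
E
```

```text
[(110, np.int64(268), np.int64(298)), (120, np.int64(268), np.int64(297)), (130, np.int64(268), np.int64(297)), (140, np.int64(267), np.int64(297)), (150, np.int64(267), np.int64(297)), (160, np.int64(267), np.int64(297)), (170, np.int64(267), np.int64(296)), (180, np.int64(267), np.int64(296)), (190, np.int64(267), np.int64(296)), (200, np.int64(267), np.int64(296)), (210, np.int64(267), np.int64(295)), (220, np.int64(266), np.int64(295))]
[[568.9 219.4  21. ]
 [595.9 218.6  21. ]
 [623.2 218.3  21. ]
 [651.2 218.4  21. ]]
tail [546.2 221.2  14. ] ring rear [679.6 218.9  32. ] dist 134.64728529422788
```

```bash
python3 - <<'E'
from fit import *
def micR(t,psi): return seat([0,0,psi,t])[1]
R=micR(.105,-.006);o=np.array([620,218.5,21.]);g=o+30*R[:,0]
T=np.c_[R[:,1],-R[:,2],-R[:,0]]
goto(g-17*R[:,2],T);print(g)
E
```

```text
shift [ 0.0014  0.1634 -0.0016] turn [-0.596  0.051 -0.   ] rows~ 2.6
[649.83423986 218.32099241  24.14421506]
```

>>> servo_tool --pt "1 0.0015 0.06 -0.0015 -0.6 0.05 0" --pt "1 0.0015 0.11 -0.0015 -0.6 0.05 0" --pt "1 0.0015 0.145 -0.0015 -0.6 0.05 0" --pt "1 0.0015 0.163 -0.0015 -0.6 0.05 0" --pt "1 0.0015 0.163 -0.0015 -0.6 0.05 0" --pt "-1 0.0015 0.163 -0.0015 -0.6 0.05 0" --pt "-1 0.0015 0.163 -0.0015 -0.6 0.05 0" --pt "-1 0.0015 0.163 -0.0015 -0.6 0.05 0" --pt "-1 0.0015 0.163 -0.0015 -0.6 0.05 0" --pt "-1 0.0015 0.163 -0.0015 -0.6 0.05 0" --pt "-1 0.0015 0.163 -0.0015 -0.6 0.05 0" --pt "-1 0.0015 0.163 -0.0015 -0.6 0.05 0" --grip_force 90

```text
clock: 6.25
eef_pos: [651.8, 219.8, 8.2]
tcp_rot: [-1.677, -0.001, 1.566]
contact_force: [-1.3, -0.6, 7.3]
opening: 0.3
```

```bash
python3 - <<'E'
from fit import *
s=r.sense();print(s['eef_pos'],s['tcp_rot'],s['opening'],s['contact_force'],s['wrist_torque'])
E
```

```text
[651.75759112 219.80355269   8.17726056] [-1.67724785e+00 -6.33488408e-04  1.56637949e+00] 0.29960111032340936 [-1.29122901 -0.57654104  7.31767148] [0.1588917  0.24339567 0.02367565]
```

>>> servo_tool --pt "-1 0 -0.02 0 0 0 0" --pt "-1 0 -0.06 0 0 0 0" --pt "-1 0 -0.12 0 0 0 0" --pt "-1 0 -0.18 0 0 0 0" --pt "-1 0 -0.24 0 0 0 0" --pt "-1 0 -0.3 0 0 0 0" --pt "-1 0 -0.3 0 0 0 0" --pt "-1 0 -0.3 0 0 0 0"

```text
clock: 7.25
eef_pos: [618.9, 219.3, 305.3]
tcp_rot: [-1.675, 0.0, 1.566]
contact_force: [-0.2, -0.1, -3.3]
opening: 0.296
```

```bash
python3 -c "
from fit import *
s=r.sense();im=snap('wrist','w4.png');pickle.dump(s,open('w4.pkl','wb'));print(s['clock'],s['eef_pos'],s['tcp_rot'],s['contact_force'],s['opening'])"
```

```text
7.25 [618.93524742 219.29391034 305.32537653] [-1.67539165e+00  1.87749388e-04  1.56643342e+00] [-0.15123516 -0.1356223  -3.32416939] 0.2962185284674211
```

View pics/w4.png

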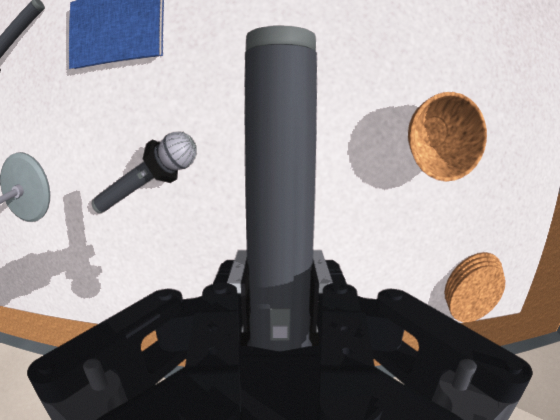

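The mic is held straight in the gripper: its axis is centred at column about 281, with the tail at row 30 and no visible tilt. I go to a point above the clip mouth.

```bash
cat >> fit.py <<'E'
def place(h,dy=0,dx=0,p=None):
    o,R=seat(np.load('fit.npy'))
    P=o+(h-17)*R[:,2]+(29+dx)*R[:,0]+dy*R[:,1];goto(P,np.c_[R[:,1],-R[:,2],-R[:,0]])
def err():
    o,R=seat(np.load('fit.npy'));s=r.sense();M=Ro.from_euler('xyz',s["tcp_rot"]).as_matrix()
    q=R.T@(np.array(s["eef_pos"])-o)-[29,0,-17];print("clock",s["clock"],"mic in seat",q.round(1),"F seat",(R.T@s["contact_force"]).round(1),"tq seat",(R.T@s["wrist_torque"]).round(2),"rot",(Ro.from_matrix(np.c_[R[:,1],-R[:,2],-R[:,0]].T@M)).as_rotvec(True).round(1),"open",round(s["opening"],3),"q",s["qpos"].round(2))
E
python3 -c "
from fit import *
place(140)"
```

```text
shift [-0.4435 -0.0498  0.0162] turn [-2.651  1.05   0.36 ] rows~ 7.1
```

>>> servo_tool --pt "-1 -0.05 -0.03 0 -0.5 0.2 0" --pt "-1 -0.1 -0.05 0.01 -1 0.5 0.1" --pt "-1 -0.15 -0.06 0.016 -2 1.05 0.36" --pt "-1 -0.2 -0.06 0.016 -2.65 1.05 0.36" --pt "-1 -0.25 -0.06 0.016 -2.65 1.05 0.36" --pt "-1 -0.3 -0.05 0.016 -2.65 1.05 0.36" --pt "-1 -0.35 -0.05 0.016 -2.65 1.05 0.36" --pt "-1 -0.4 -0.05 0.016 -2.65 1.05 0.36" --pt "-1 -0.43 -0.05 0.016 -2.65 1.05 0.36" --pt "-1 -0.4435 -0.05 0.016 -2.65 1.05 0.36" --pt "-1 -0.4435 -0.05 0.016 -2.65 1.05 0.36" --pt "-1 -0.4435 -0.05 0.016 -2.65 1.05 0.36"

```text
clock: 8.8
eef_pos: [596.0, -223.2, 351.9]
tcp_rot: [-2.137, -0.002, 1.375]
contact_force: [-0.3, -0.1, -2.5]
opening: 0.298
```

```bash
python3 -c "
from fit import *
err();place(60)"
```

```text
clock 8.8 mic in seat [1.000e-01 1.100e+00 1.394e+02] F seat [-1.6 -0.2 -2. ] tq seat [ 0.02  0.45 -0.01] rot [ 0.   0.  -0.1] open 0.298 q [-0.43  0.02  1.9   0.2   0.68 -1.92]
shift [-0.0013  0.0794  0.    ] turn [-0.004 -0.005  0.01 ] rows~ 1.3
```

>>> servo_tool --pt "-1 -0.001 0.03 0 0 0 0" --pt "-1 -0.001 0.06 0 0 0 0" --pt "-1 -0.001 0.08 0 0 0 0" --pt "-1 -0.001 0.094 0 0 0 0" --pt "-1 -0.001 0.094 0 0 0 0" --pt "-1 -0.001 0.094 0 0 0 0"

```text
clock: 9.55
eef_pos: [646.2, -234.6, 275.0]
tcp_rot: [-2.14, -0.001, 1.374]
contact_force: [1.1, -0.8, -2.0]
opening: 0.299
```

```bash
python3 -c "
from fit import *
err()
s=r.sense();pickle.dump(s,open('w5.pkl','wb'));im=snap('wrist','w5.png');sc=snap('scene','s5.png');sd=snap('side','d5.png')
o=np.zeros((600,800,3),np.uint8);f=lambda x,S:(255*(cv2.resize(x[:,:,::-1],S,interpolation=cv2.INTER_LINEAR)/255.)**.6).astype(np.uint8)
o[:,:400]=f(im[20:320,180:380],(400,600));o[:300,400:]=f(sc[220:295,180:280],(400,300));o[300:,400:]=f(sd[120:195,255:355],(400,300))
cv2.imwrite('pics/c5.png',o)"
```

```text
clock 9.55 mic in seat [ 2.2 -0.3 46.9] F seat [-0.  -0.6 -2.3] tq seat [-0.02  0.48 -0.02] rot [-0.2  0.  -0.1] open 0.299 q [-0.41  0.18  1.9   0.23  0.52 -1.95]
```

View pics/c5.png

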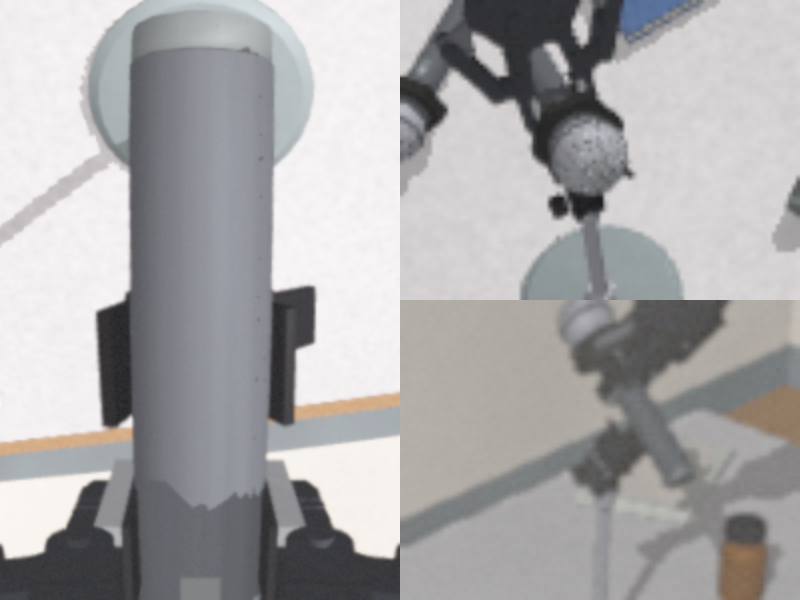

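The wrist crop shows the handle (columns 131–270) centred between the prong (97) and jaw (295) to within 1 mm, with the pads clear of the clip. I push down in stages.

>>> servo_tool --pt "-1 0 0.008 0.001 0 0 0" --pt "-1 0 0.016 0.002 0 0 0" --pt "-1 0 0.022 0.002 0 0 0" --pt "-1 0 0.027 0.002 0 0 0" --pt "-1 0 0.031 0.002 0 0 0" --pt "-1 0 0.031 0.002 0 0 0" --grip_force 110

```text
clock: 10.45
eef_pos: [661.1, -237.4, 246.6]
tcp_rot: [-2.139, -0.002, 1.374]
contact_force: [1.1, -0.9, -2.3]
opening: 0.297
```

```bash
python3 -c "
from fit import *
err()"
```

```text
clock 10.45 mic in seat [-0.3 -0.1 14.9] F seat [-0.2 -0.7 -2.6] tq seat [ 0.11  0.3  -0.01] rot [-0.1  0.  -0.1] open 0.297 q [-0.4   0.23  1.89  0.25  0.47 -1.97]
```

>>> servo_tool --pt "-1 0 0.003 0 0 0 0" --pt "-1 0 0.006 0 0 0 0" --pt "-1 0 0.009 0 0 0 0" --pt "-1 0 0.011 0 0 0 0" --pt "-1 0 0.011 0 0 0 0"

```text
clock: 11.08
eef_pos: [666.5, -238.3, 236.9]
tcp_rot: [-2.138, -0.002, 1.374]
contact_force: [2.0, 3.5, -6.0]
opening: 0.285
```

```bash
python3 -c "
from fit import *
err()"
```

```text
clock 11.075 mic in seat [-0.9  0.   3.8] F seat [-2.1  3.8 -5.7] tq seat [ 0.68  0.45 -0.13] rot [-0.   0.  -0.1] open 0.285 q [-0.4   0.25  1.89  0.25  0.45 -1.97]
```

>>> servo_tool --pt "-1 0 0.002 0 0 0 0" --pt "-1 0 0.004 0 0 0 0" --pt "-1 0 0.005 0 0 0 0" --pt "-1 0 0.005 0 0 0 0"

```text
clock: 11.58
eef_pos: [668.7, -238.8, 234.9]
tcp_rot: [-2.14, -0.002, 1.375]
contact_force: [-16.0, 9.3, 14.7]
opening: 0.291
```

```bash
python3 -c "
from fit import *
err()"
```

```text
clock 11.575 mic in seat [-0.   0.   0.9] F seat [-6.8  6.  21.8] tq seat [ 0.92  1.82 -0.11] rot [-0.1  0.  -0.1] open 0.291 q [-0.4   0.26  1.89  0.26  0.45 -1.97]
```

>>> servo_tool --pt "0.2 0 0 0 0 0 0" --pt "0.2 0 0 0 0 0 0" --pt "0.2 0 0 0 0 0 0" --pt "0.2 0 0 0 0 0 0" --pt "0.2 0 0 0 0 0 0"

```text
clock: 12.2
eef_pos: [669.3, -239.3, 233.4]
tcp_rot: [-2.14, -0.001, 1.374]
contact_force: [1.2, -0.1, 0.1]
opening: 0.602
```

```bash
python3 -c "
from fit import *
err()
im=snap('wrist','w6.png')
f=lambda x,S:(255*(cv2.resize(x[:,:,::-1],S,interpolation=cv2.INTER_LINEAR)/255.)**.6).astype(np.uint8)
sc=snap('scene','s6.png');sd=snap('side','d6.png')
o=np.zeros((600,800,3),np.uint8)
o[:,:400]=f(im[20:320,180:380],(400,600));o[:300,400:]=f(sc[220:295,180:280],(400,300));o[300:,400:]=f(sd[120:195,255:355],(400,300))
cv2.imwrite('pics/c6.png',o)"
```

```text
clock 12.2 mic in seat [-0.3 -0.4 -0.8] F seat [ 1.1  0.2 -0.5] tq seat [ 0.06  0.25 -0.04] rot [-0.1  0.  -0.1] open 0.602 q [-0.4   0.26  1.89  0.26  0.44 -1.97]
```

View pics/c6.png

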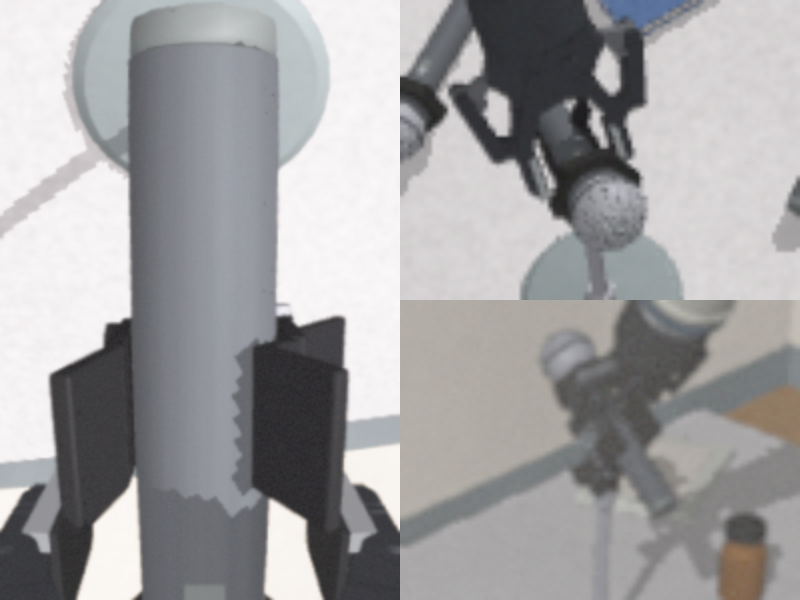

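>>> servo_tool --pt "0.2 0 -0.02 0 0 0 0" --pt "0.2 0 -0.05 0 0 0 0" --pt "0.3 0 -0.09 0 0 0 0" --pt "1 0 -0.13 0 0 0 0" --pt "1 0 -0.13 0 0 0 0" --pt "1 0 -0.13 0 0 0 0"

```text
clock: 13.1
eef_pos: [600.2, -225.6, 343.5]
tcp_rot: [-2.14, -0.001, 1.374]
contact_force: [-0.1, -0.6, -0.2]
opening: 0.998
```

```bash
python3 -c "
from fit import *
err()
s=r.sense();pickle.dump(s,open('w7.pkl','wb'))
im=snap('wrist','w7.png')
f=lambda x,S:(255*(cv2.resize(x[:,:,::-1],S,interpolation=cv2.INTER_LINEAR)/255.)**.6).astype(np.uint8)
sc=snap('scene','s7.png');sd=snap('side','d7.png')
o=np.zeros((600,800,3),np.uint8)
o[:,:400]=f(im[60:300,200:360],(400,600));o[:300,400:]=f(sc[220:295,180:280],(400,300));o[300:,400:]=f(sd[120:195,255:355],(400,300))
cv2.imwrite('pics/c7.png',o)"
```

```text
clock 13.1 mic in seat [ -0.5  -0.4 130. ] F seat [-0.1 -0.6 -0.2] tq seat [0.03 0.28 0.  ] rot [-0.1  0.  -0. ] open 0.998 q [-0.43  0.03  1.9   0.2   0.66 -1.93]
```

View pics/c7.png

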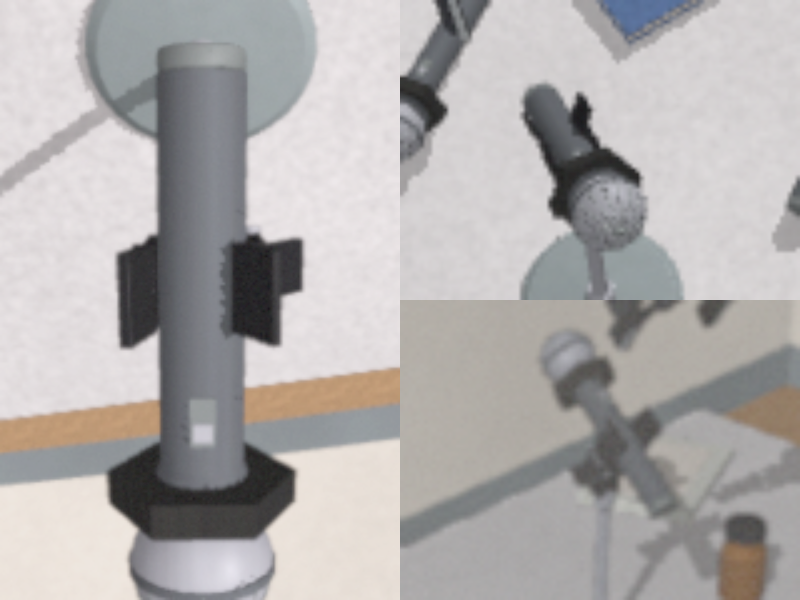

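The scene, side and wrist crops show the mic in the clip with the grille at the raised end and the jaw lip overlapping the handle's right edge. The handle width suggests a small pitch, so I check whether it sits cocked.

```bash
python3 - <<'E'
from fit import *
s=pickle.load(open('w7.pkl','rb'));p=np.load('fit.npy');o,R=seat(p)
cr=lambda X:((wp(s,X)-[200,60])*2.5).round(0)
print("prong/jaw tips pred",[cr(o+R@np.array(b,float)).tolist() for b in [(-14,-20,30),(14,-20,30),(-14,19,30),(14,19,30),(-14,8,11),(14,8,11)]])
cs,cd=r.calibration("scene"),r.calibration("side")
G,e1=two(cs,(232,272.5),cd,(296.5,133.5));T,e2=two(cs,(215.25,243.75),cd,(320.25,171.75))
d=G-T;print("G",G.round(),e1.round(1),"T",T.round(),e2.round(1),"len",np.linalg.norm(d).round(),"elev",np.arcsin(d[2]/np.linalg.norm(d)).round(3),"yaw",np.arctan2(d[1],d[0]).round(3),"fit",p[2:].round(3))
print("in seat",(R.T@(G-o)).round(1),(R.T@(T-o)).round(1))
M=np.array(c["mount"]);Rt=Ro.from_euler('xyz',s["tcp_rot"]).as_matrix();C=np.array(s["eef_pos"])+Rt@M[:3,3]
Cs=R.T@(C-o)
for e in (-.08,-.04,0,.04):   # pitch: + = grille up rel. channel
    a=np.array([np.cos(e),0,np.sin(e)]);n=np.array([-np.sin(e),0,np.cos(e)]);row=[]
    for x in (-70,50):
        q=x*a;w=Cs-q;w-=a*(w@a);D=np.linalg.norm(w);w/=D;l=np.cross(a,w)
        al=np.arcsin(14/D)
        P=[cr(o+R@(q+14*(np.sin(al)*w+k*np.cos(al)*l))) for k in(-1,1)]
        row+=[int(abs(P[0][0]-P[1][0])),int((P[0][1]+P[1][1])/2)]
    for x,h in((-76,0),(62,14)): row.append(int(cr(o+R@(x*a+h*n))[1]))
    print(e,row)
E
```

```text
prong/jaw tips pred [[130.0, 250.0], [132.0, 347.0], [270.0, 250.0], [268.0, 347.0], [228.0, 243.0], [227.0, 333.0]]
G [ 720. -250.  284.] 1.1 T [ 575. -219.  194.] 2.2 len 173.0 elev 0.548 yaw -0.208 fit [-0.196  0.567]
in seat [99.5 -0.8 -2.5] [-73.8   1.    0.8]
-0.08 [92, 61, 83, 429, 42, 478]
-0.04 [92, 62, 84, 431, 42, 480]
0 [90, 62, 84, 433, 44, 482]
0.04 [90, 64, 84, 435, 45, 483]
```

Triangulated in the seat frame, the grille is at z = -2.5 mm and the tail at +0.8 mm, so it is home within noise. There is time for a gentle squaring press on the tail side, the slightly high end, with the fingers shut.

>>> servo_tool --pt "-1 0 0 0.03 0 0 0" --pt "-1 0 0 0.065 0 0 0" --pt "-1 0 0.02 0.065 0 0 0" --pt "-1 0 0.04 0.065 0 0 0" --pt "-1 0 0.06 0.065 0 0 0" --pt "-1 0 0.08 0.065 0 0 0" --pt "-1 0 0.09 0.065 0 0 0" --pt "-1 0 0.094 0.065 0 0 0" --pt "-1 0 0.094 0.065 0 0 0" --grip_force 30

```text
clock: 14.38
eef_pos: [596.5, -224.7, 228.7]
tcp_rot: [-2.139, -0.001, 1.374]
contact_force: [0.0, -0.0, 0.9]
opening: 0.002
```

```bash
python3 -c "
from fit import *
err()"
```

```text
clock 14.375 mic in seat [-65.4  -0.2  35.1] F seat [ 0.5 -0.   0.7] tq seat [-0.01  0.26  0.01] rot [-0.1  0.  -0.1] open 0.002 q [-0.43  0.16  2.04  0.32  0.41 -2.07]
```

>>> servo_tool --pt "-1 0 0.002 0 0 0 0" --pt "-1 0 0.003 0 0 0 0" --pt "-1 0 0.004 0 0 0 0" --pt "-1 0 0.005 0 0 0 0" --pt "-1 0 0.005 0 0 0 0"

```text
clock: 15.0
eef_pos: [598.3, -224.9, 224.6]
tcp_rot: [-2.138, -0.001, 1.375]
contact_force: [-9.5, 2.2, 7.9]
opening: 0.001
```

```bash
python3 -c "
from fit import *
err()"
```

```text
clock 15.0 mic in seat [-66.1  -0.1  30.7] F seat [-4.   0.3 12. ] tq seat [-0.07  0.96  0.01] rot [-0.   0.  -0.1] open 0.001 q [-0.43  0.17  2.04  0.33  0.4  -2.07]
```

Contact came at z = 13.7 mm, against 14 mm expected for a square, fully seated handle. I retreat and take a final check.

>>> servo_tool --pt "-1 0 -0.02 0 0 0 0" --pt "-1 0 -0.06 0 0 0 0" --pt "-1 0 -0.1 0.0 0 0 0" --pt "-1 0 -0.15 0 0 0 0" --pt "-1 0 -0.2 0 0 0 0" --pt "-1 0 -0.2 0 0 0 0" --pt "-1 0 -0.2 0 0 0 0"

```text
clock: 15.88
eef_pos: [493.3, -204.4, 392.9]
tcp_rot: [-2.14, -0.001, 1.374]
contact_force: [0.1, 1.0, -0.1]
opening: -0.002
```

```bash
python3 -c "
from fit import *
err()
im=snap('wrist','w8.png');sc=snap('scene','s8.png')
f=lambda x,S:(255*(cv2.resize(x[:,:,::-1],S,interpolation=cv2.INTER_LINEAR)/255.)**.6).astype(np.uint8)
o=np.zeros((600,800,3),np.uint8)
o[:,:400]=f(im[60:300,200:360],(400,600));o[:300,400:]=f(sc[220:295,180:280],(400,300));o[300:,400:]=f(sc,(400,300))
cv2.imwrite('pics/c8.png',o)"
```

```text
clock 15.875 mic in seat [-65.9  -0.5 230.1] F seat [-0.2  1.  -0. ] tq seat [-0.02  0.29  0.02] rot [-0.1  0.  -0.1] open -0.002 q [-0.5  -0.2   2.    0.23  0.81 -1.99]
```

View pics/c8.png

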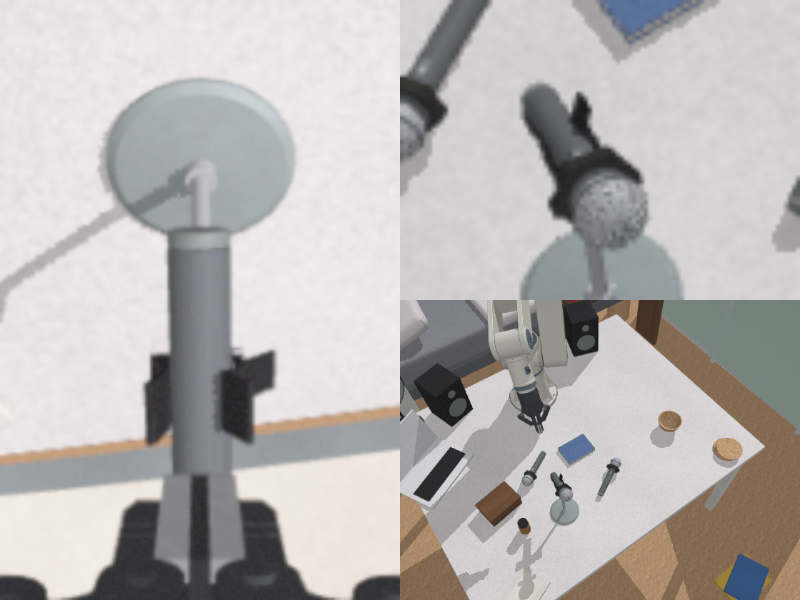

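The mic sits in the clip with the lip over the handle. The arm is clear and everything else is where it was.

```bash
python3 -c "
from rig import r
print(r.sign_off())"
```

```text
the job is handed in; nothing more can be done
None
```

The microphone that started farthest to the robot's left is now in the stand's clip. Its grille is at the raised end, and I let go and handed the job in at about 16 s of the 51 s allowed. I gripped it at +29 mm on the handle, pushed it straight down the mouth until it met the floor at 22 N, and released. Then I pressed the tail side once with about 12 N to square it.

**Last checks:**
- **Seating:** two-camera triangulation put the mic's axis within about 2.5 mm and 0.02 rad of the seat line. The squaring press met the handle at 13.7 mm above the seat axis, where 14 mm is expected.
- **Position along the handle:** the gripper pose put the clip within about 1 mm of mid-handle; triangulation of the grille put it about 2.5 mm off.
- **Jaw:** the last picture shows the lip over the handle. From an earlier picture, taken before the squaring press, I estimated the jaw 0.03–0.06 rad open. That is near the 0.06 limit, and I did not measure it again more finely.
- **Other things:** by eye, everything else is where it was, and the arm is clear of the mic and stand.

**Checks that disagreed:** the stand-base centre from the base outline was about 5 mm off the clip-based fit. I used the clip fit, and the closer views agreed with it. Just after release, the handle looked slightly tail-high, but the later checks did not show it.

I viewed 10 pictures in all, crops included.

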